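# Put the jaw insert away in its sliding-lid case

## Task

Slide the cover of the wooden case back as far as it goes, lay the loose jaw insert flat, teeth up, in the empty bay beside its twin without dropping it, then slide the cover fully home against its stop, past the click of its catch. Finally tug the cover gently the opening way, with about 8 newtons for a moment, to feel that the catch holds, and leave the case shut and latched. Do not force the cover or disturb the other things on the desk.

Things in the scene. Friction and masses are not known exactly. Their poses are not given: they have to be found in the camera images.
- case: Pale wooden instrument case, fixed to the desk, 104 mm (its x) x 144 mm (its y) x 46 mm high. Origin: centre of its underside; z up. The sliding cover lies in grooves in its top and opens toward the case's +y. Inside: floor 5 mm above the underside, inner space x from -44 to 44 mm, walls 36 mm high. A low divider (8 mm above the floor, y 29 to 33 mm) parts a small bay at the +y end, where the twin insert already lies, from the empty bay, y from -65 to 29 mm.
- bay (a point): Middle of the empty bay's floor: the case's (0, -17, 5) mm. Same axes as the case.
- rib (a point): Centre of the finger rib on the cover, a wooden bar 60 mm along the case's x, 10 mm thick along its y and 14 mm high, standing on the flat cover (cover top 42 mm, rib top 55.5 mm above the case's underside). The rib is at the case's y = 0 when shut and moves with the cover. It can be pushed on either side from above with closed fingers. Same axes as the case.
- cover (a joint): How far the cover is slid open, m: 0 = shut against its stop, 0.105 = fully open; grows toward the case's +y. Sliding friction is about 2 N. A hidden spring catch sits at the +y end: when latched, the cover has about 3 mm of free play (0 to 0.003), then the catch holds it against some 18 N; pulled harder than about 22 N it snaps open. On closing, the catch is met at about 0.011 and needs about 10 N to snap over; latched below about 0.0055.
- insert_mid (a point): Centre (half-way up) of the loose jaw insert, a dark steel wedge block with a serrated top, 64 mm (its x) x 28 mm (its y) x 19 mm high, about 0.14 kg, lying on the desk teeth up (its z up). Grasp it across its 28 mm. Its underside is 9 mm below this point.
- insert_b_mid (a point): Centre of the twin jaw insert, same shape, that already lies in the small bay of the case, under the cover. Leave it there.
- weight: Small brass check weight with a knob, 30 mm across, 47 mm high, standing near the loose insert; bystander. Origin: centre of its underside.
- roller_pin: Plain steel roller, 20 mm across, 60 mm high, standing on end; bystander. Origin: centre of its underside.
- tape: Roll of tape lying flat, 96 mm across, 25 mm high; bystander. Origin: centre of its underside.
- glue: Glue bottle, 42 mm across, 106 mm high, standing; bystander. Origin: centre of its underside.
- pen: Ball pen lying on the desk, 145 mm long; bystander. Origin: centre of its underside.

How it is judged:
By the outcome, as a careful person would: the job done as asked, in the order asked, and still so for the second after the job is handed in, with the robot touching nothing.
It also fails if it takes over 72 s, if anything falls off the work surface, if the arm or the gripper's body presses on something with over 40 N, if the wrist force passes 120 N, or if a joint passes its speed limit or range.

## Robot

A 6-joint arm with a two-finger parallel gripper is mounted at the origin on a cart in front of the work surface, level with it; the furniture and walls round the work are solid. World frame = base frame: x ahead of the robot, y to its left, z up, the work surface at z = 0. Lengths are in mm, angles in degrees, forces in N, time in s.
With the tool pointing down it reaches from about 350 to 850 mm from the base axis. Payload 8.1 kg.
Tool frame: the origin (TCP) lies midway between the tips of the shut fingers; the grasp point (between the pads) lies hold_point_z behind it (hold_point_z is the distance from the TCP to the grasp point, in mm); z points along the fingers, x is the direction in which the jaws open and shut, and the axes are right-handed (so a half turn about z gives the same grasp; the last joint's range is limited). The gripper opens to 85 mm and grips with 20 to 120 N. Pads are 22 mm wide; open, the fingers measure 114 mm over their backs; the gripper's body (76 mm by 85 mm) begins 54 mm behind the grasp point. The pads swing forward as they close: fully open they stand 13 mm farther back than shut.
Start: joints at [67.529, 7.471, 85.268, -0, 87.261, -4.893], TCP at [181.184, 571.994, 231.292] pointing down, gripper open.
Joint ranges: [-169.43, 169.43], [-51.17, 129.36], [1.28, 143.12], [-76.62, 256.62], [0, 156.53], [-152.29, 152.29]. Speed limits (degrees/s): [136.94, 136.94, 159.86, 180, 180, 180].

## Interface

Orientations are given as [roll, pitch, yaw] about the fixed x, y, z axes, in that order (R = Rz(yaw) Ry(pitch) Rx(roll)).
In Python, from bench import * gives the robot as it stands.
- The arm moves only by the shell command python3 -m pendant 'ROWS' [OPENING] [FORCE]. ROWS is JSON, a list that holds one entry, the list of rows, each a list of 4 numbers: the shift along the tool's x, y, z normalised to -1 to 1, where 1 is 0.02 m, then the turn about the tool's z normalised to -1 to 1, where 1 is 0.08 rad. A call has exactly 10 rows; each row shifts and turns the pose as measured when the row begins, along the tool's axes as they then stand; what a row does not reach is not made up. A row lasts 1/12 s, in which the tool goes at most 41.7 mm and 7.16 degrees, less where a joint would pass 70% of its speed; a pose out of reach is approached as far as the arm can. A call with a number of a shift or a turn outside -1 to 1 is refused whole. A call with a gripper value outside its range is refused whole. OPENING is the gripper's target within -1 to 1 (fully open at 1, half-way at 0, shut at -1), set as the call begins (- or left out, the last holds). The fingers move at their own pace and stop on an object; FORCE is the grip in N (left out, the last holds). Time passes only in rows, so rows that do not move let the fingers close, or fill a call up. It gives the time, the measured TCP pose, the force and the opening at its end, in the units of the state.
- sense(): the state, without advancing time (a new reading comes with each control period).
- snapshot(name): name is "scene" or "top"; returns the picture (400x640x3 uint8, red, green, blue); there is no depth.
- calibration(name): a dict with "mtx" (3x3 intrinsics, pixels), "world_to_cam" (4x4, takes a point from world to camera coordinates). Camera axes: x right, y down, z forward; pixel columns grow to the right and rows downward; lengths in mm; the calibration is good to about 2 mm. A picture is of the moment at which its call begins. calibration takes no time and is no camera call.
- hand_in(): hands the job in, once; it reports no verdict.
The state is a dict: "time": time; "joint_pos": joint angles; "qd": joint speeds; "joint_efforts": joint torques, N m; "tool_pos": TCP position; "tcp_rot": TCP orientation; "ft_force": force on the tool from outside, world axes, zero at the start; "wrist_torque": the same for the moment, N m; "finger_gap": finger opening in mm.
Only numpy, scipy, OpenCV 4.12 (cv2) and the standard library are available. Lean on these libraries where they do the work, as an engineer would, in place of code of your own. Each camera call takes 0.05 s, during which the arm holds its last target.

## Working session

There is one attempt and no reset: what is moved stays moved. The work goes in short steps, Python scripts to look and compute and a shell command to move; the robot and the scene stay as the last step left them, time stands still between calls to the robot, and variables do not carry over. Pictures are saved under pics/ and viewed, and the job is handed in when it is done.

```bash
mkdir -p pics; ls; python3 - <<'E'
from bench import *
import cv2
s=sense();print(s)
for n in ("scene","top"):
    im=snapshot(n);cv2.imwrite(f"pics/{n}0.png",im[:,:,::-1]);c=calibration(n);print(n,c)
E
```

```text
pics
{'time': 0.0, 'joint_pos': array([ 6.75304155e+01,  7.51680705e+00,  8.53301975e+01,  3.24739070e-04,
        8.72611007e+01, -4.89243990e+00]), 'qd': array([ 0.00182799,  0.03677279, -0.06902692,  0.06418358,  0.01717972,
        0.06448931]), 'joint_efforts': array([ 1.41556582e-03, -5.69399965e+01, -5.00563002e+01,  1.88627214e-04,
        1.45471623e-02,  3.18913578e-05]), 'tool_pos': array([180.95116906, 571.48068929, 230.21791879]), 'tcp_rot': array([-1.79990457e+02,  1.07683710e-01,  7.24228485e+01]), 'ft_force': array([-0.32826046, -0.72898637, -0.61021409]), 'wrist_torque': array([ 0.01186677,  0.01254971, -0.04238334]), 'finger_gap': 85.54866498538425}
scene {'mtx': array([[429.76384254,   0.        , 316.95685414],
       [  0.        , 429.76384254, 201.23881496],
       [  0.        ,   0.        ,   1.        ]]), 'world_to_cam': array([[ 5.00992843e-01, -8.65441575e-01,  4.12940075e-03,
         3.01219011e+00],
       [-4.78271900e-01, -2.80835671e-01, -8.32098140e-01,
         3.99665023e+02],
       [ 7.21292008e-01,  4.14900236e-01, -5.54613048e-01,
         3.28923985e+02],
       [ 0.00000000e+00,  0.00000000e+00,  0.00000000e+00,
         1.00000000e+00]])}
top {'mtx': array([[520.29981877,   0.        , 331.0309665 ],
       [  0.        , 520.29981877, 197.589817  ],
       [  0.        ,   0.        ,   1.        ]]), 'world_to_cam': array([[ 6.78429511e-03, -9.99920320e-01, -1.06455529e-02,
         3.31276206e+02],
       [-9.97546735e-01, -6.02566986e-03, -6.97438367e-02,
         5.68805373e+02],
       [ 6.96741329e-02,  1.10925993e-02, -9.97508130e-01,
         1.31617696e+03],
       [ 0.00000000e+00,  0.00000000e+00,  0.00000000e+00,
         1.00000000e+00]])}
```

View pics/scene0.png

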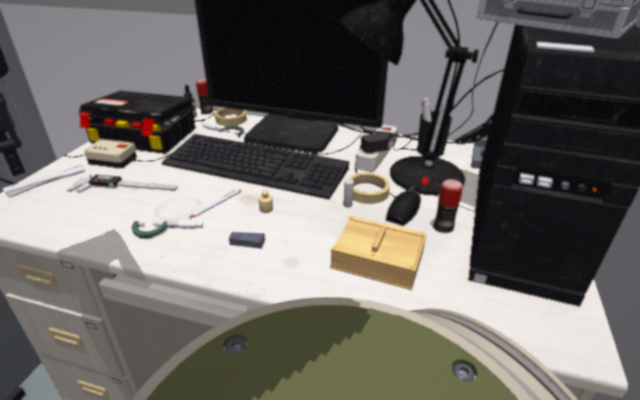

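View pics/top0.png

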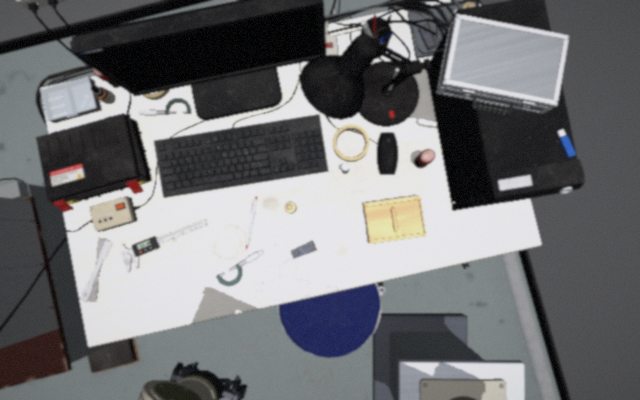

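```bash
python3 - <<'E'
import cv2
a=cv2.imread("pics/top0.png");b=cv2.imread("pics/scene0.png")
cv2.imwrite("pics/z1.png",cv2.resize(a[185:260,350:440],None,fx=8,fy=8,interpolation=cv2.INTER_CUBIC))
cv2.imwrite("pics/z2.png",cv2.resize(b[205:295,320:440],None,fx=6,fy=6,interpolation=cv2.INTER_CUBIC))
cv2.imwrite("pics/z3.png",cv2.resize(a[190:290,210:330],None,fx=6,fy=6,interpolation=cv2.INTER_CUBIC))
E
```

```text
(no output)
```

View pics/z1.png

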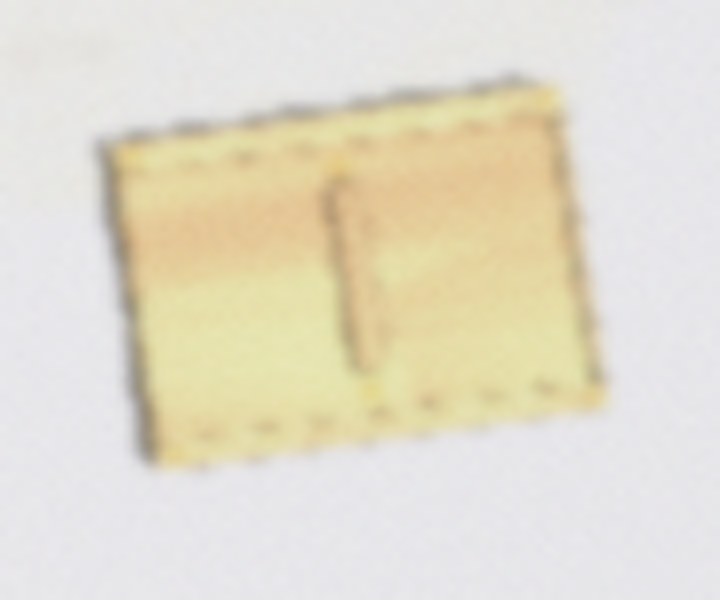

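View pics/z2.png

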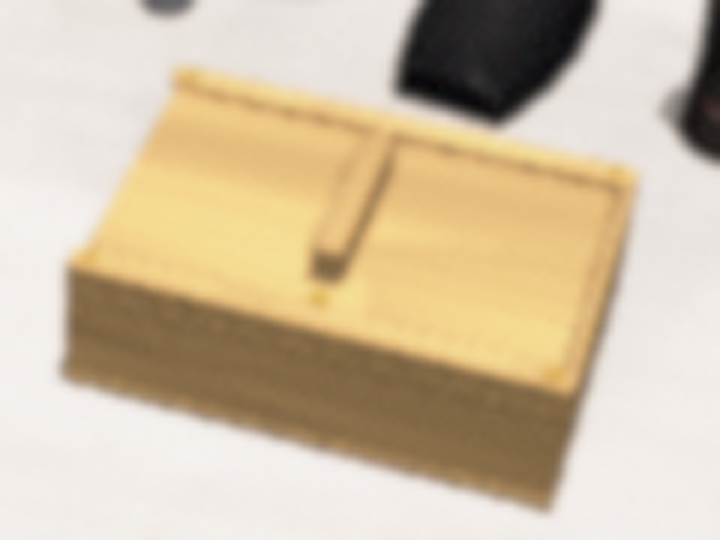

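View pics/z3.png

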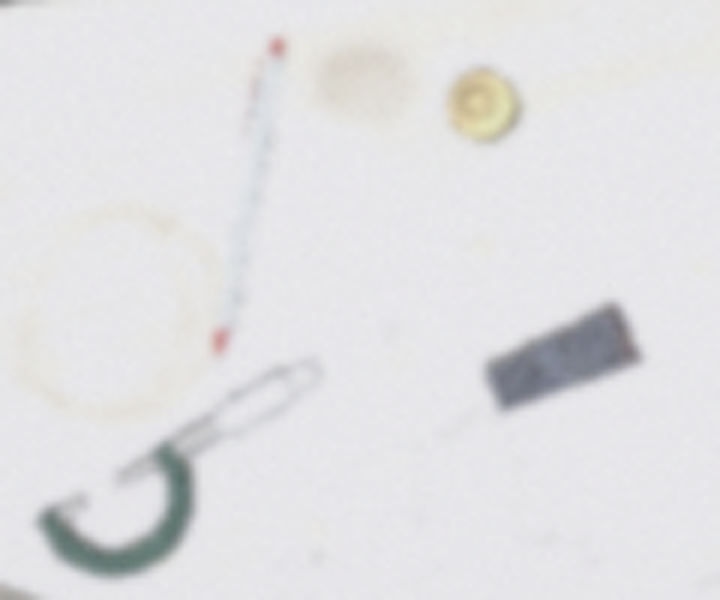

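```bash
cat > h.py <<'E'
import numpy as np,cv2
from bench import calibration
def cam(n):
    c=calibration(n);K=c["mtx"];T=c["world_to_cam"];return K,T[:3,:3],T[:3,3]
def ray(n,p):
    K,R,t=cam(n);d=R.T@np.linalg.solve(K,[p[0],p[1],1.]);return -R.T@t,d/np.linalg.norm(d)
def plane(n,p,z):
    C,d=ray(n,p);return C+d*(z-C[2])/d[2]
def tri(p,q):
    def P(n):
        K,R,t=cam(n);return K@np.c_[R,t]
    X=cv2.triangulatePoints(P("top"),P("scene"),np.array(p,float).reshape(2,1),np.array(q,float).reshape(2,1))[:,0]
    return X[:3]/X[3]
def proj(n,X):
    K,R,t=cam(n);v=K@(R@np.asarray(X,float)+t);return v[:2]/v[2]
E
python3 - <<'E'
from h import *
np.set_printoptions(precision=1,suppress=True)
print("C",ray("top",(0,0))[0],ray("scene",(0,0))[0])
a=cv2.imread("pics/top0.png");b=cv2.imread("pics/scene0.png")
def comps(im,mask,roi):
    m=np.zeros(im.shape[:2],np.uint8);x0,y0,x1,y1=roi;m[y0:y1,x0:x1]=mask[y0:y1,x0:x1]*255
    cs,_=cv2.findContours(m,cv2.RETR_EXTERNAL,cv2.CHAIN_APPROX_NONE)
    return max(cs,key=cv2.contourArea)
ha=cv2.cvtColor(a,cv2.COLOR_BGR2HSV);hb=cv2.cvtColor(b,cv2.COLOR_BGR2HSV)
c=comps(a,(ha[:,:,1]>60),(355,185,440,260));print("case top",cv2.minAreaRect(c),cv2.boxPoints(cv2.minAreaRect(c)))
for p in cv2.boxPoints(cv2.minAreaRect(c)):print(plane("top",p,46))
z=lambda X,Y,f,x0,y0:((X+.5)/f-.5+x0,(Y+.5)/f-.5+y0)
T=[z(*p,8,350,185) for p in((118,145),(555,85),(160,463),(605,400))]
S=[z(*p,6,320,205) for p in((185,75),(635,180),(73,262),(573,393))]
for p,q in zip(T,S):print("rim",tri(p,q),plane("top",p,46),plane("scene",q,46))
# rib top ends
for p,q in zip([z(*p,8,350,185) for p in((340,180),(367,372))],[z(*p,6,320,205) for p in((385,135),(328,255))]):print("rib",tri(p,q),plane("top",p,55.5))
mi=(ha[:,:,2]<150);c=comps(a,mi,(285,230,325,268));r=cv2.minAreaRect(c);print("ins top",r)
for p in cv2.boxPoints(r):print(plane("top",p,19)[:2])
p=r[0]
mb=(hb[:,:,2]<130);c2=comps(b,mb,(222,225,272,252));r2=cv2.minAreaRect(c2);print("ins scene",r2)
print("mid",plane("top",p,17),tri(p,r2[0]))
E
```

```text
C [ 473.5  320.1 1356.1] [-47.6 -21.6 515. ]
case top ((393.8138122558594, 218.9560546875), (40.14845657348633, 56.29103088378906), 82.03038787841797) [[363.2 203. ]
 [418.9 195.2]
 [424.5 234.9]
 [368.7 242.7]]
[551.8 253.6  46. ]
[572.4 113.2  46. ]
[472.5  99.8  46. ]
[452.1 239.4  46. ]
rim [552.7 250.6  42.2] [552.6 250.7  46. ] [547.8 248.7  46. ]
rim [572.7 112.3  41.8] [572.4 113.1  46. ] [567.4 110.9  46. ]
rim [452.9 237.   44.1] [452.8 237.3  46. ] [451.  235.9  46. ]
rim [473.6  97.2  43. ] [473.5  98.   46. ] [470.6  96.   46. ]
rib [541.9 180.9  52.4] [541.5 181.8  55.5]
rib [481.9 172.8  52.8] [481.7 173.5  55.5]
ins top ((303.137939453125, 249.34483337402344), (8.541985511779785, 23.026222229003906), 68.19859313964844)
[432.6 436.9]
[454.8 382.3]
[434.6 374. ]
[412.5 428.5]
ins scene ((246.4567108154297, 239.9525909423828), (34.963897705078125, 13.395259857177734), 2.602562189102173)
mid [433.6 405.6  17. ] [433.1 406.5   7. ]
```

```bash
python3 - <<'E'
import cv2
b=cv2.imread("pics/scene0.png");a=cv2.imread("pics/top0.png")
cv2.imwrite("pics/z4.png",cv2.resize(b[180:260,215:295],None,fx=7,fy=7,interpolation=cv2.INTER_CUBIC))
cv2.imwrite("pics/z5.png",cv2.resize(a[232:267,283:328],None,fx=14,fy=14,interpolation=cv2.INTER_CUBIC))
E
```

```text
(no output)
```

View pics/z4.png

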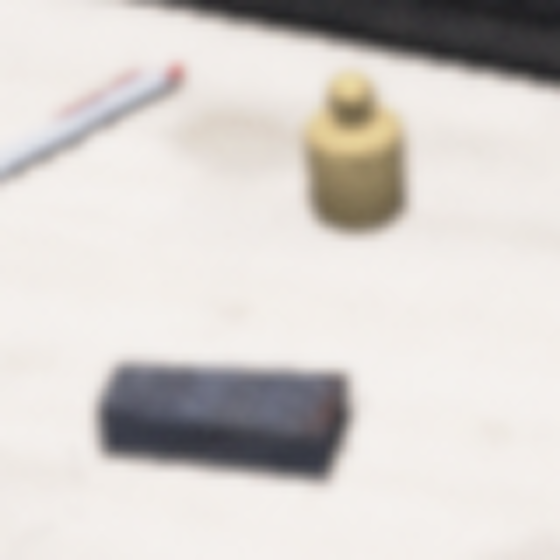

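View pics/z5.png

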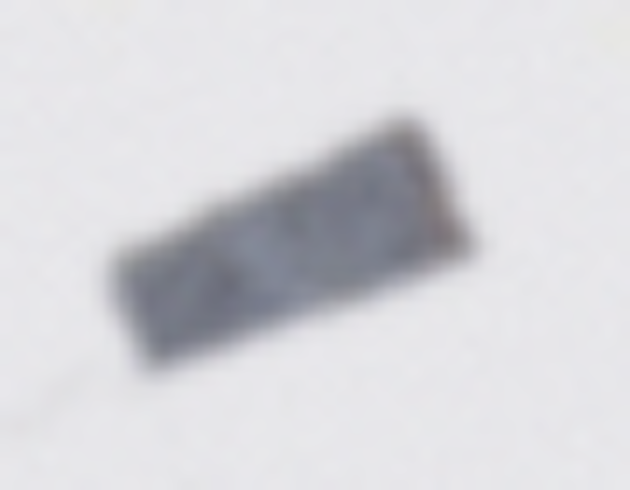

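```bash
cat >> h.py <<'E'
from bench import sense
CASE=np.array([511.3,175.0]);YAW=8.2
def c2w(x,y):
    a=np.radians(YAW);return CASE+np.array([np.cos(a)*x-np.sin(a)*y,np.sin(a)*x+np.cos(a)*y])
def w2c(p):
    a=np.radians(YAW);d=np.asarray(p[:2])-CASE;return np.array([np.cos(a)*d[0]+np.sin(a)*d[1],-np.sin(a)*d[0]+np.cos(a)*d[1]])
def to(x,y,z,yaw=None):
    s=sense();p=s["tool_pos"];r=s["tcp_rot"];w=r[2]
    if yaw is None:yaw=w
    dy=(yaw-w+90)%180-90
    from scipy.spatial.transform import Rotation as Ro
    d=np.array([x,y,z])-p
    for nm,rr in(("now",Ro.from_euler("xyz",r,degrees=True)),("after",Ro.from_euler("xyz",[r[0],r[1],w+dy],degrees=True))):
        print(nm,"shift units",np.round(rr.inv().apply(d)/20,2))
    print("turn units",round(-np.radians(dy)/.08,2),"pose",np.round(p,1),np.round(r,1))
def st():
    s=sense();print(round(s["time"],2),np.round(s["tool_pos"],1),np.round(s["tcp_rot"],1),"F",np.round(s["ft_force"],1),"gap",round(s["finger_gap"],1),"case xy",np.round(w2c(s["tool_pos"]),1))
E
python3 - <<'E'
from h import *
import bench
np.set_printoptions(precision=1,suppress=True)
print([n for n in dir(bench) if not n.startswith('_')])
print("hold", getattr(bench,"hold_point_z",None))
z=lambda X,Y,f,x0,y0:((X+.5)/f-.5+x0,(Y+.5)/f-.5+y0)
T=[z(*p,14,283,232) for p in((120,250),(405,115),(465,255),(150,365))]
S=[z(*p,7,215,180) for p in((122,366),(345,376),(325,430),(105,408))]
for p,q in zip(T,S):print("ins",tri(p,q),plane("top",p,17),plane("scene",q,17))
for n,p,zz in(("glue",(424,157),106),("roller",(345,170),60),("tape",(350,144),25),("weight",(290.5,207.5),47)):print(n,plane("top",p,zz))
print(c2w(0,0),c2w(0,105),c2w(0,-17))
to(511.5,176.5,150,98.2)
E
```

```text
['PlanningError', 'calibration', 'hand_in', 'hold_point_z', 'sense', 'snapshot']
hold 18.700000000000003
ins [432.3 437.7  14.4] [433.2 436.4  17. ] [428.9 436.9  17. ]
ins [458.2 384.6  14.5] [458.2 384.5  17. ] [455.7 382.5  17. ]
ins [433.  372.9  18.2] [432.7 373.2  17. ] [434.4 373.5  17. ]
ins [412.6 430.3  16.4] [412.3 430.7  17. ] [412.5 429.1  17. ]
glue [660.5 109.9 106. ]
roller [633.5 300.   60. ]
tape [705.4 286.8  25. ]
weight [539.2 436.7  47. ]
[511.3 175. ] [496.3 278.9] [513.7 158.2]
now shift units [-13.8  21.7   4. ]
after shift units [-21.9  13.5   4. ]
turn units -5.62 pose [181.  571.5 230.3] [-180.     0.1   72.4]
```

```bash
python3 -m pendant '[[[-0.5,0.8,0,-0.9],[-0.55,0.8,0,-0.9],[-0.6,0.75,0,-0.9],[-0.65,0.7,0,-0.9],[-0.7,0.7,0,-0.9],[-0.75,0.65,0,-0.9],[-0.85,0.5,0,0],[-0.85,0.5,0,0],[-0.85,0.5,0,0],[-0.85,0.5,0,0]]]' -0.4 20; python3 -c "
from h import *
st();to(511.5,176.5,150,98.2)"
```

```text
time: 0.93
tool_pos: [309.5, 418.4, 224.2]
tcp_rot: [-179.5, 0.5, 98.8]
ft_force: [0.1, 0.1, 0.4]
finger_gap: 25.8
0.93 [309.5 418.4 224.2] [-179.5    0.5   98.8] F [0.1 0.1 0.4] gap 25.8 case xy [-165.   269.7]
now shift units [-13.47   8.15   3.75]
after shift units [-13.38   8.3    3.75]
turn units 0.14 pose [309.5 418.4 224.2] [-179.5    0.5   98.8]
```

```bash
python3 -m pendant '[[[-0.9,0.55,0,0.1],[-0.9,0.55,0.1,0.05],[-0.9,0.55,0.1,0],[-0.9,0.55,0.1,0],[-0.9,0.55,0.1,0],[-0.9,0.55,0.1,0],[-0.9,0.55,0.1,0],[-0.9,0.55,0.1,0],[-0.9,0.55,0.1,0],[-0.9,0.55,0.1,0]]]' && python3 -c "
from h import *
st();to(511.5,176.5,120,98.2)"
```

```text
time: 1.77
tool_pos: [447.1, 245.5, 202.0]
tcp_rot: [-179.1, 0.6, 98.2]
ft_force: [-0.4, -0.2, 0.2]
finger_gap: 25.7
1.77 [447.1 245.5 202. ] [-179.1    0.6   98.2] F [-0.4 -0.2  0.2] gap 25.7 case xy [-53.5  78.9]
now shift units [-3.82  2.76  4.1 ]
after shift units [-3.83  2.76  4.1 ]
turn units -0.01 pose [447.1 245.5 202. ] [-179.1    0.6   98.2]
```

```bash
python3 -m pendant '[[[-0.8,0.6,0.5,0],[-0.8,0.6,0.6,0],[-0.8,0.6,0.6,0],[-0.6,0.45,0.6,0],[-0.4,0.3,0.6,0],[-0.2,0.1,0.5,0],[0,0,0.4,0],[0,0,0,0],[0,0,0,0],[0,0,0,0]]]' && python3 -c "
from h import *
st();to(511.5,176.5,80,98.2)
import cv2
from bench import snapshot
a=snapshot('scene')[:,:,::-1];cv2.imwrite('pics/s1.png',cv2.resize(a[120:300,280:480],None,fx=4,fy=3.3))
a=snapshot('top')[:,:,::-1];cv2.imwrite('pics/t1.png',cv2.resize(a[160:270,330:460],None,fx=5,fy=5))"
```

```text
time: 2.6
tool_pos: [510.3, 174.3, 118.8]
tcp_rot: [-178.8, 0.7, 98.0]
ft_force: [0.3, -0.3, 0.3]
finger_gap: 25.6
2.6 [510.3 174.3 118.8] [-178.8    0.7   98. ] F [ 0.3 -0.3  0.3] gap 25.6 case xy [-1.1 -0.6]
now shift units [0.12 0.11 1.94]
after shift units [0.12 0.11 1.94]
turn units -0.05 pose [510.3 174.3 118.8] [-178.8    0.7   98. ]
```

View pics/s1.png

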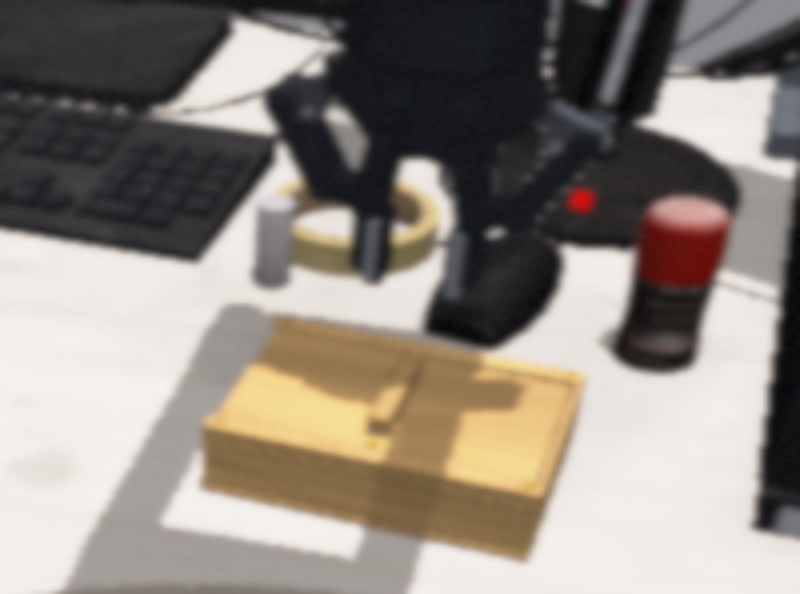

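View pics/t1.png

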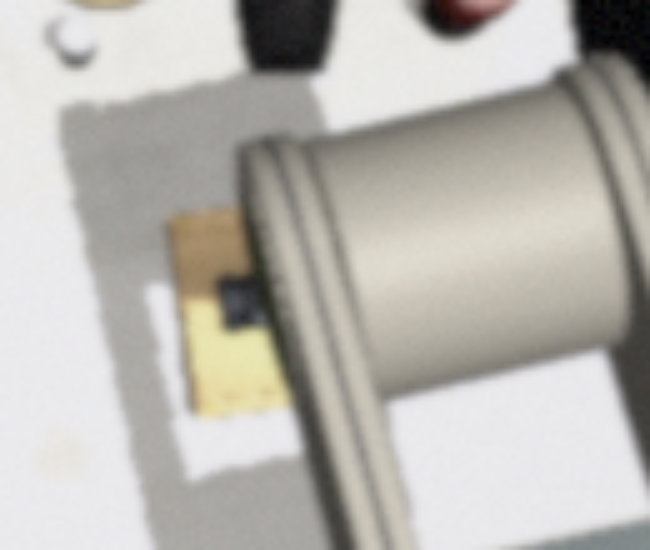

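```bash
python3 -c "
from h import *
np.set_printoptions(precision=1,suppress=True)
s=sense();p=s['tool_pos']
print(proj('scene',p),proj('scene',p+[0,0,10]))
a=np.radians(98);u=np.array([np.cos(a),np.sin(a),0])
for g in(12.8,-12.8,20,-20):print(proj('scene',p+u*g), proj('scene',p+u*g+[0,0,5]))
"
```

```text
[383.2 205.5] [383.8 200.4]
[375.6 203.8] [375.9 201.3]
[390.9 207.2] [391.2 204.6]
[371.4 202.9] [371.6 200.4]
[395.2 208.1] [395.6 205.6]
```

```bash
python3 -m pendant '[[[0.08,0,0.5,0],[0,0,0.5,0],[0,0,0.5,0],[0,0,0.5,0],[0,0,0.4,0],[0,0,0.4,0],[0,0,0.3,0],[0,0,0.2,0],[0,0,0,0],[0,0,0,0]]]' && python3 -c "
from h import *
st();to(*c2w(0,1),48,98.2)"
```

```text
time: 3.53
tool_pos: [508.8, 176.4, 46.6]
tcp_rot: [-178.9, 0.6, 98.1]
ft_force: [0.3, 0.1, -1.1]
finger_gap: 25.5
3.53 [508.8 176.4  46.6] [-178.9    0.6   98.1] F [ 0.3  0.1 -1.1] gap 25.5 case xy [-2.3  1.8]
now shift units [-0.04  0.11 -0.07]
after shift units [-0.04  0.11 -0.07]
turn units -0.03 pose [508.8 176.4  46.6] [-178.9    0.6   98.1]
```

```bash
python3 -m pendant '[[[0.1,0,0,0],[0.1,0,0,0],[0.1,0,0,0],[0.1,0,0,0],[0.1,0,0,0],[0.1,0,0,0],[0.1,0,0,0],[0.1,0,0,0],[0.1,0,0,0],[0.1,0,0,0]]]' && python3 -c "
from h import *
st()"
```

```text
time: 4.37
tool_pos: [508.4, 187.3, 47.8]
tcp_rot: [-179.0, 1.7, 98.0]
ft_force: [0.8, -10.8, -0.3]
finger_gap: 25.5
4.37 [508.4 187.3  47.8] [-179.     1.7   98. ] F [  0.8 -10.8  -0.3] gap 25.5 case xy [-1.1 12.6]
```

```bash
python3 -m pendant '[[[0.15,0,0,0],[0.15,0,0,0],[0.2,0,0,0],[0.2,0,0,0],[0.2,0,0,0],[0.2,0,0,0],[0.2,0,0,0],[0.2,0,0,0],[0.2,0,0,0],[0.2,0,0,0]]]' && python3 -c "
from h import *
st()"
```

```text
time: 5.2
tool_pos: [503.7, 222.3, 47.3]
tcp_rot: [-179.0, 2.3, 98.0]
ft_force: [-1.4, -0.9, 0.5]
finger_gap: 25.7
5.2 [503.7 222.3  47.3] [-179.     2.3   98. ] F [-1.4 -0.9  0.5] gap 25.7 case xy [-0.8 47.9]
```

```bash
python3 -m pendant '[[[0.25,0,0,0],[0.25,0,0,0],[0.25,0,0,0],[0.25,0,0,0],[0.25,0,0,0],[0.25,0,0,0],[0.25,0,0,0],[0.25,0,0,0],[0.25,0,0,0],[0.25,0,0,0]]]' && python3 -c "
from h import *
st()"
```

```text
time: 6.03
tool_pos: [496.5, 277.7, 45.6]
tcp_rot: [-179.1, 2.3, 98.0]
ft_force: [0.1, -1.3, 1.3]
finger_gap: 25.2
6.03 [496.5 277.7  45.6] [-179.1    2.3   98. ] F [ 0.1 -1.3  1.3] gap 25.2 case xy [  0.  103.8]
```

```bash
python3 -m pendant '[[[0.1,0,-0.05,0],[0.1,0,-0.05,0],[0.1,0,0,0],[0.1,0,0,0],[0.1,0,0,0],[0.1,0,0,0],[0.1,0,0,0],[0.1,0,0,0],[0.1,0,0,0],[0.1,0,0,0]]]' && python3 -c "
from h import *
st()"
```

```text
time: 6.87
tool_pos: [494.9, 286.1, 46.5]
tcp_rot: [-178.8, 3.6, 97.9]
ft_force: [0.1, -10.2, 4.2]
finger_gap: 25.6
6.87 [494.9 286.1  46.5] [-178.8    3.6   97.9] F [  0.1 -10.2   4.2] gap 25.6 case xy [ -0.4 112.3]
```

```bash
python3 -m pendant '[[[-0.2,0,0,0],[-0.2,0,-0.1,0],[0,0,-0.3,0],[0,0,-0.6,0],[0,0,-0.8,0],[0,0,-0.9,0],[0,0,-0.9,0],[0,0,-0.9,0],[0,0,-0.5,0],[0,0,0,0]]]' && python3 -c "
from h import *
st();to(433.5,405.5,120,22)"
```

```text
time: 7.7
tool_pos: [497.1, 286.3, 157.4]
tcp_rot: [-178.9, 3.3, 97.9]
ft_force: [0.7, 0.3, 0.5]
finger_gap: 25.6
7.7 [497.1 286.3 157.4] [-178.9    3.3   97.9] F [0.7 0.3 0.5] gap 25.6 case xy [  1.9 112.2]
now shift units [ 6.43 -2.31  1.55]
after shift units [-0.61 -6.68  2.04]
turn units 16.55 pose [497.1 286.3 157.4] [-178.9    3.3   97.9]
```

```bash
python3 -c "
from h import *
to(*c2w(0,-45),60,98.2)"; python3 -m pendant '[[[-0.8,0.1,0,0],[-0.9,0,0,0],[-0.9,0,0,0],[-0.9,0,0,0],[-0.9,0,0,0],[-0.9,0,0,0],[-0.9,0,0,0],[-0.6,0,0.2,0],[-0.3,0,0.4,0],[0,0,0.4,0]]]' -1 && python3 -c "
from h import *
st();to(*c2w(0,-45),22,98.2)
import cv2
from bench import snapshot
a=snapshot('scene')[:,:,::-1];cv2.imwrite('pics/s2.png',cv2.resize(a[120:300,280:480],None,fx=4,fy=3.3))"
```

```text
now shift units [-7.57  0.05  5.32]
after shift units [-7.57  0.01  5.32]
turn units -0.07 pose [497.1 286.3 157.4] [-178.9    3.3   97.9]
time: 8.53
tool_pos: [519.1, 142.3, 144.5]
tcp_rot: [-179.1, 3.1, 98.1]
ft_force: [0.5, -0.5, -0.7]
finger_gap: 0.3
8.53 [519.1 142.3 144.5] [-179.1    3.1   98.1] F [ 0.5 -0.5 -0.7] gap 0.3 case xy [  3.  -33.5]
now shift units [-0.25 -0.06  6.15]
after shift units [-0.25 -0.06  6.15]
turn units -0.02 pose [519.1 142.3 144.5] [-179.1    3.1   98.1]
```

View pics/s2.png

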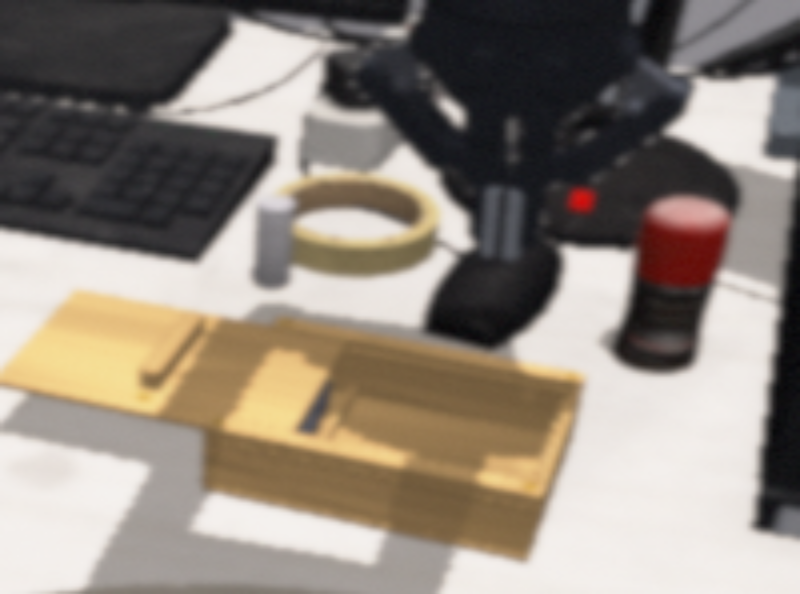

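```bash
python3 -m pendant '[[[0,0,0.7,0],[0,0,0.9,0],[0,0,0.9,0],[0,0,0.9,0],[0,0,0.9,0],[0,0,0.6,0],[0,0,0.3,0],[0,0,0,0],[0,0,0,0],[0,0,0,0]]]' && python3 -c "
from h import *
st()"; python3 -m pendant '[[[-0.1,0,0,0],[-0.1,0,0,0],[-0.1,0,0,0],[-0.1,0,0,0],[-0.1,0,0,0],[-0.1,0,0,0],[-0.1,0,0,0],[-0.1,0,0,0],[-0.1,0,0,0],[-0.1,0,0,0]]]' && python3 -c "
from h import *
st()"
```

```text
time: 9.42
tool_pos: [510.8, 144.3, 26.7]
tcp_rot: [-178.5, 2.9, 98.5]
ft_force: [0.1, -0.6, 0.3]
finger_gap: 0.2
9.42 [510.8 144.3  26.7] [-178.5    2.9   98.5] F [ 0.1 -0.6  0.3] gap 0.2 case xy [ -4.8 -30.3]
time: 10.25
tool_pos: [517.8, 123.4, 32.6]
tcp_rot: [-178.9, 2.8, 98.4]
ft_force: [-0.0, 0.8, 0.3]
finger_gap: 0.2
10.25 [517.8 123.4  32.6] [-178.9    2.8   98.4] F [-0.   0.8  0.3] gap 0.2 case xy [ -0.9 -52. ]
```

```bash
python3 -m pendant '[[[-0.15,0,0.1,0],[-0.15,0,0.1,0],[-0.15,0,0,0],[-0.15,0,0,0],[-0.15,0,0,0],[-0.15,0,0,0],[-0.15,0,0,0],[-0.15,0,0,0],[-0.15,0,0,0],[-0.15,0,0,0]]]' && python3 -c "
from h import *
st()"
```

```text
time: 11.08
tool_pos: [518.9, 120.1, 30.8]
tcp_rot: [-179.1, 0.2, 98.6]
ft_force: [-2.9, 16.1, 1.9]
finger_gap: -0.2
11.08 [518.9 120.1  30.8] [-179.1    0.2   98.6] F [-2.9 16.1  1.9] gap -0.2 case xy [ -0.3 -55.4]
```

```bash
python3 -m pendant '[[[0.2,0,0,0],[0.1,0,-0.6,0],[0,0,-0.9,0],[0,0,-0.9,0],[0,0,-0.9,0],[0,0,-0.9,0],[0,0,-0.5,0],[0,0,0,0.5],[0,0,0,0.9],[0,0,0,0.9]]]' 0.3 20 && python3 -c "
from h import *
st();to(433.3,405.8,120,22.4)"
```

```text
time: 11.92
tool_pos: [516.5, 129.5, 125.6]
tcp_rot: [-178.8, -0.0, 88.0]
ft_force: [0.0, 1.3, -0.8]
finger_gap: 55.2
11.92 [516.5 129.5 125.6] [-178.8   -0.    88. ] F [ 0.   1.3 -0.8] gap 55.2 case xy [ -1.3 -45.8]
now shift units [13.66 -4.64  0.38]
after shift units [  1.42 -14.35   0.58]
turn units 14.3 pose [516.5 129.5 125.6] [-178.8   -0.    88. ]
```

```bash
python3 -m pendant '[[[0.85,-0.3,0,0.95],[0.83,-0.35,0,0.95],[0.8,-0.42,0,0.95],[0.76,-0.48,0,0.95],[0.73,-0.53,0,0.95],[0.68,-0.59,0,0.95],[0.64,-0.64,0,0.95],[0.58,-0.68,0,0.95],[0.53,-0.73,0,0.95],[0.48,-0.76,0,0.95]]]' && python3 -c "
from h import *
st();to(433.3,405.8,120,22.4)"
```

```text
time: 12.75
tool_pos: [465.6, 304.1, 121.9]
tcp_rot: [-179.2, 1.1, 41.8]
ft_force: [0.0, -0.2, 0.1]
finger_gap: 55.5
12.75 [465.6 304.1 121.9] [-179.2    1.1   41.8] F [ 0.  -0.2  0.1] gap 55.5 case xy [-26.8 134.3]
now shift units [ 2.19 -4.87  0.12]
after shift units [ 0.45 -5.32  0.16]
turn units 4.23 pose [465.6 304.1 121.9] [-179.2    1.1   41.8]
```

```bash
python3 -m pendant '[[[0.3,-0.75,0,0.9],[0.25,-0.8,0,0.9],[0.15,-0.8,0,0.9],[0.1,-0.8,0,0.7],[0.05,-0.8,0,0],[0,-0.5,0,0],[0,-0.2,0,0],[0,0,0,0],[0,0,0,0],[0,0,0,0]]]' && python3 -c "
from h import *
st();to(433.3,405.8,60,22.4)"
```

```text
time: 13.58
tool_pos: [426.3, 396.9, 117.3]
tcp_rot: [-179.6, 1.6, 25.3]
ft_force: [-0.3, 0.2, 0.9]
finger_gap: 55.5
13.58 [426.3 396.9 117.3] [-179.6    1.6   25.3] F [-0.3  0.2  0.9] gap 55.5 case xy [-52.5 231.7]
now shift units [ 0.59 -0.24  2.85]
after shift units [ 0.57 -0.26  2.85]
turn units 0.63 pose [426.3 396.9 117.3] [-179.6    1.6   25.3]
```

```bash
python3 -m pendant '[[[0.3,-0.15,0.3,0.3],[0.3,-0.1,0.5,0.3],[0,0,0.5,0.05],[0,0,0.6,0],[0,0,0.6,0],[0,0,0.5,0],[0,0,0.4,0],[0,0,0.2,0],[0,0,0,0],[0,0,0,0]]]' && python3 -c "
from h import *
st();to(433.3,405.8,3,22.4)
import cv2
from bench import snapshot
a=snapshot('scene')[:,:,::-1];cv2.imwrite('pics/s3.png',cv2.resize(a[150:280,190:320],None,fx=4.6,fy=4.6))
a=snapshot('top')[:,:,::-1];cv2.imwrite('pics/t3.png',cv2.resize(a[190:300,240:370],None,fx=5,fy=5))"
```

```text
time: 14.42
tool_pos: [433.6, 401.2, 35.6]
tcp_rot: [-179.8, 1.9, 22.0]
ft_force: [1.3, 2.0, -0.0]
finger_gap: 55.4
14.42 [433.6 401.2  35.6] [-179.8    1.9   22. ] F [ 1.3  2.  -0. ] gap 55.4 case xy [-44.7 234.9]
now shift units [ 0.13 -0.22  1.63]
after shift units [ 0.13 -0.21  1.63]
turn units -0.08 pose [433.6 401.2  35.6] [-179.8    1.9   22. ]
```

View pics/s3.png

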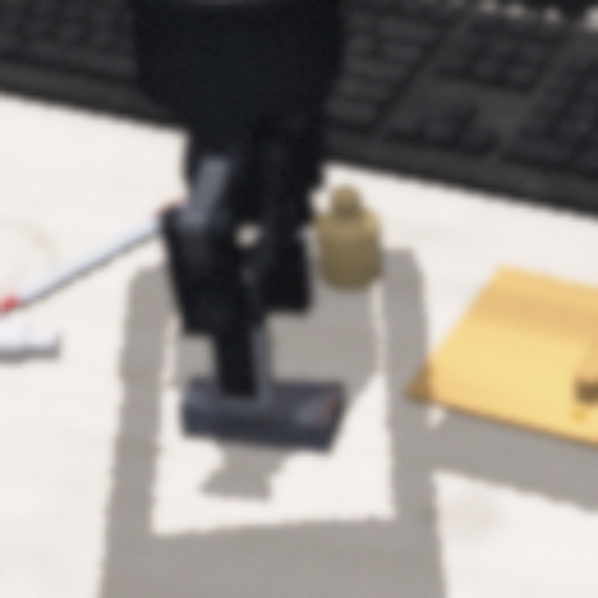

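View pics/t3.png

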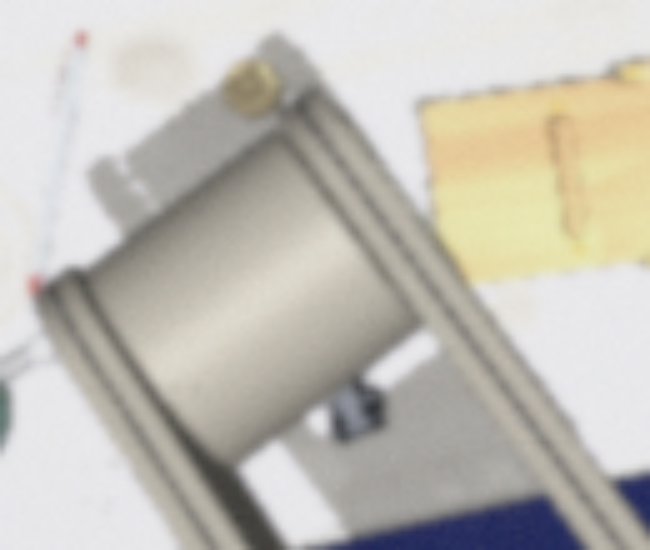

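```bash
python3 -m pendant '[[[0.1,-0.2,0,0],[0.05,-0.1,0.2,0],[0,0,0.3,0],[0,0,0.3,0],[0,0,0.3,0],[0,0,0.2,0],[0,0,0.15,0],[0,0,0.05,0],[0,0,0,0],[0,0,0,0]]]' && python3 -c "
from h import *
st();to(433.3,405.8,3,22.4)"
```

```text
time: 15.35
tool_pos: [434.7, 409.9, 5.0]
tcp_rot: [-179.8, 1.6, 22.1]
ft_force: [0.2, 0.4, 0.6]
finger_gap: 55.8
15.35 [434.7 409.9   5. ] [-179.8    1.6   22.1] F [0.2 0.4 0.6] gap 55.8 case xy [-42.3 243.4]
now shift units [-0.14  0.16  0.1 ]
after shift units [-0.14  0.16  0.1 ]
turn units -0.07 pose [434.7 409.9   5. ] [-179.8    1.6   22.1]
```

```bash
python3 -m pendant '[[[-0.12,0.12,0.05,0],[-0.05,0.05,0.02,0],[0,0,0,0],[0,0,0,0],[0,0,0,0],[0,0,0,0],[0,0,0,0],[0,0,0,0],[0,0,0,0],[0,0,0,0]]]' && python3 -c "
from h import *
st()" && python3 -m pendant '[[[0,0,0,0],[0,0,0,0],[0,0,0,0],[0,0,0,0],[0,0,0,0],[0,0,0,0],[0,0,0,0],[0,0,0,0],[0,0,0,0],[0,0,0,0]]]' -1 45 && python3 -c "
from h import *
st()"
```

```text
time: 16.18
tool_pos: [433.5, 405.5, 5.0]
tcp_rot: [-179.7, 1.5, 22.1]
ft_force: [0.5, -0.4, -0.7]
finger_gap: 55.6
16.18 [433.5 405.5   5. ] [-179.7    1.5   22.1] F [ 0.5 -0.4 -0.7] gap 55.6 case xy [-44.1 239.2]
time: 17.02
tool_pos: [433.6, 405.6, 5.3]
tcp_rot: [-179.7, 1.5, 22.1]
ft_force: [0.8, -0.2, 0.3]
finger_gap: 23.4
17.02 [433.6 405.6   5.3] [-179.7    1.5   22.1] F [ 0.8 -0.2  0.3] gap 23.4 case xy [-44.1 239.4]
```

```bash
python3 -m pendant '[[[0,0,-0.1,0],[0,0,-0.2,0],[0,0,-0.3,0],[0,0,-0.3,0],[0,0,-0.2,0],[0,0,-0.1,0],[0,0,0,0],[0,0,0,0],[0,0,0,0],[0,0,0,0]]]' && python3 -c "
from h import *
st()
import cv2
from bench import snapshot
a=snapshot('scene')[:,:,::-1];cv2.imwrite('pics/s4.png',cv2.resize(a[180:270,200:300],None,fx=6.6,fy=6.6,interpolation=2))"
```

```text
time: 17.85
tool_pos: [433.9, 405.5, 31.7]
tcp_rot: [-179.7, 1.5, 22.1]
ft_force: [-1.2, 0.7, -1.8]
finger_gap: 23.3
17.85 [433.9 405.5  31.7] [-179.7    1.5   22.1] F [-1.2  0.7 -1.8] gap 23.3 case xy [-43.7 239.2]
```

View pics/s4.png

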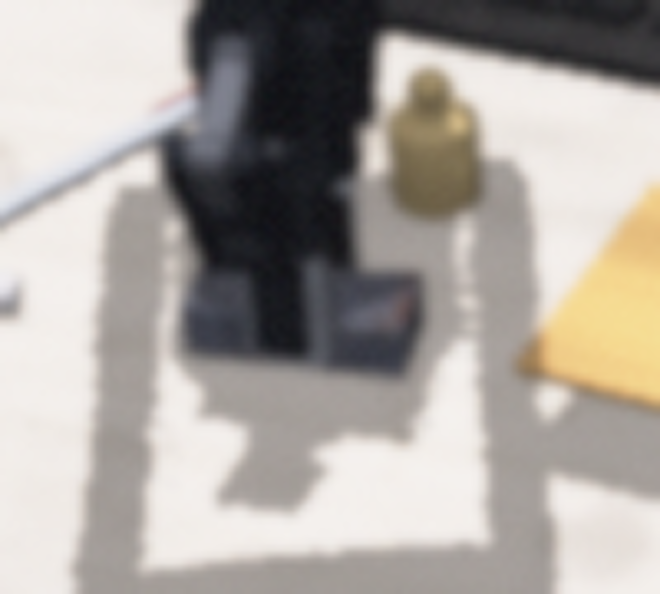

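```bash
python3 -m pendant '[[[0,0,-0.3,0],[0,0,-0.6,0],[0,0,-0.7,0],[0,0,-0.7,0],[0,0,-0.7,0],[0,0,-0.6,0],[0,0.1,-0.4,-0.2],[0,0.3,-0.2,-0.5],[-0.05,0.5,0,-0.7],[-0.1,0.6,0,-0.8]]]' && python3 -c "
from h import *
st();to(*c2w(0,-17),110,98.2)"
```

```text
time: 18.73
tool_pos: [446.4, 378.5, 125.8]
tcp_rot: [-179.4, 1.4, 32.7]
ft_force: [0.0, 0.6, -1.0]
finger_gap: 23.6
18.73 [446.4 378.5 125.8] [-179.4    1.4   32.7] F [ 0.   0.6 -1. ] gap 23.6 case xy [-35.2 210.7]
now shift units [-3.1  11.1   0.75]
after shift units [-11.36   1.77   1.05]
turn units -14.29 pose [446.4 378.5 125.8] [-179.4    1.4   32.7]
```

```bash
python3 -m pendant '[[[-0.12,0.7,0,-0.8],[-0.17,0.69,0,-0.8],[-0.22,0.67,0,-0.8],[-0.26,0.66,0,-0.8],[-0.3,0.64,0,-0.8],[-0.34,0.62,0,-0.8],[-0.38,0.6,0,-0.8],[-0.42,0.57,0,-0.8],[-0.46,0.54,0,-0.8],[-0.5,0.5,0,-0.8]]]' && python3 -c "
from h import *
st();to(*c2w(0,-17),110,98.2)"
```

```text
time: 19.57
tool_pos: [505.3, 242.0, 131.6]
tcp_rot: [-178.8, 0.5, 71.9]
ft_force: [0.1, 0.5, -2.2]
finger_gap: 23.3
19.57 [505.3 242.  131.6] [-178.8    0.5   71.9] F [ 0.1  0.5 -2.2] gap 23.3 case xy [ 3.6 67.1]
now shift units [-3.84  1.72  1.08]
after shift units [-4.2  -0.16  1.12]
turn units -5.73 pose [505.3 242.  131.6] [-178.8    0.5   71.9]
```

```bash
python3 -m pendant '[[[-0.55,0.2,0.1,-0.8],[-0.6,0.15,0.1,-0.8],[-0.6,0.1,0.1,-0.8],[-0.6,0.05,0.1,-0.8],[-0.5,0,0.1,-0.8],[-0.35,0,0.1,-0.6],[-0.2,0,0.1,-0.3],[-0.1,0,0,0],[0,0,0,0],[0,0,0,0]]]' && python3 -c "
from h import *
st();to(*c2w(0,-17),70,98.2)"
```

```text
time: 20.4
tool_pos: [507.2, 162.7, 122.7]
tcp_rot: [-178.9, 0.1, 95.9]
ft_force: [-0.2, 0.1, -1.3]
finger_gap: 23.3
20.4 [507.2 162.7 122.7] [-1.789e+02  1.000e-01  9.590e+01] F [-0.2  0.1 -1.3] gap 23.3 case xy [ -5.8 -11.6]
now shift units [-0.25  0.35  2.63]
after shift units [-0.27  0.34  2.63]
turn units -0.5 pose [507.2 162.7 122.7] [-1.789e+02  1.000e-01  9.590e+01]
```

```bash
python3 -m pendant '[[[-0.1,0.15,0,-0.25],[-0.1,0.15,0.2,-0.25],[-0.05,0.05,0.4,0],[0,0,0.4,0],[0,0,0.4,0],[0,0,0.3,0],[0,0,0.2,0],[0,0,0,0],[0,0,0,0],[0,0,0,0]]]' && python3 -c "
from h import *
st();to(*c2w(0,-17),12,98.2)
import cv2
from bench import snapshot
a=snapshot('scene')[:,:,::-1];cv2.imwrite('pics/s5.png',cv2.resize(a[150:300,280:460],None,fx=4.2,fy=3.9,interpolation=2))"
```

```text
time: 21.23
tool_pos: [513.6, 159.3, 79.1]
tcp_rot: [-178.8, 0.0, 98.4]
ft_force: [0.6, 0.0, -1.6]
finger_gap: 23.2
21.23 [513.6 159.3  79.1] [-178.8    0.    98.4] F [ 0.6  0.  -1.6] gap 23.2 case xy [  0.1 -15.9]
now shift units [-0.06  0.07  3.35]
after shift units [-0.06  0.07  3.35]
turn units 0.05 pose [513.6 159.3  79.1] [-178.8    0.    98.4]
```

View pics/s5.png

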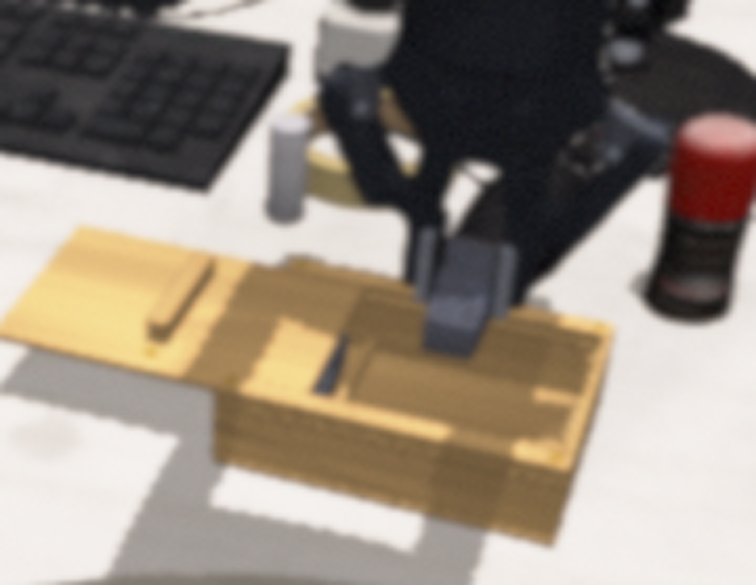

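```bash
python3 -m pendant '[[[-0.03,0,0.3,0],[0,0,0.5,0],[0,0,0.5,0],[0,0,0.5,0],[0,0,0.5,0],[0,0,0.4,0],[0,0,0.2,0],[0,0,0,0],[0,0,0,0],[0,0,0,0]]]' && python3 -c "
from h import *
st();to(*c2w(0,-17),12,98.2)"
```

```text
time: 22.12
tool_pos: [512.1, 158.3, 14.4]
tcp_rot: [-178.8, 0.0, 98.4]
ft_force: [0.5, 0.3, -2.3]
finger_gap: 23.3
22.12 [512.1 158.3  14.4] [-178.8    0.    98.4] F [ 0.5  0.3 -2.3] gap 23.3 case xy [ -1.6 -16.6]
now shift units [-0.02  0.08  0.12]
after shift units [-0.02  0.08  0.12]
turn units 0.05 pose [512.1 158.3  14.4] [-178.8    0.    98.4]
```

```bash
python3 -m pendant '[[[0,0,0.05,0],[0,0,0.05,0],[0,0,0.05,0],[0,0,0.05,0],[0,0,0.05,0],[0,0,0.05,0],[0,0,0.05,0],[0,0,0.05,0],[0,0,0,0],[0,0,0,0]]]' && python3 -c "
from h import *
st()"
```

```text
time: 22.95
tool_pos: [514.5, 158.9, 11.2]
tcp_rot: [-179.0, 0.0, 98.5]
ft_force: [-0.3, -0.4, -1.4]
finger_gap: 23.6
22.95 [514.5 158.9  11.2] [-179.     0.    98.5] F [-0.3 -0.4 -1.4] gap 23.6 case xy [  0.9 -16.4]
```

```bash
python3 -m pendant '[[[0,0,0.08,0],[0,0,0.08,0],[0,0,0.08,0],[0,0,0.08,0],[0,0,0.08,0],[0,0,0.08,0],[0,0,0.08,0],[0,0,0,0],[0,0,0,0],[0,0,0,0]]]' && python3 -c "
from h import *
st()"
```

```text
time: 23.78
tool_pos: [515.3, 159.1, 11.1]
tcp_rot: [-178.9, 0.1, 98.5]
ft_force: [-0.7, -1.3, -1.0]
finger_gap: 23.4
23.78 [515.3 159.1  11.1] [-1.789e+02  1.000e-01  9.850e+01] F [-0.7 -1.3 -1. ] gap 23.4 case xy [  1.7 -16.3]
```

```bash
python3 -m pendant '[[[0,0,0.12,0],[0,0,0.12,0],[0,0,0.12,0],[0,0,0.12,0],[0,0,0.12,0],[0,0,0.12,0],[0,0,0.12,0],[0,0,0.12,0],[0,0,0.12,0],[0,0,0.12,0]]]' && python3 -c "
from h import *
st()"
```

```text
time: 24.62
tool_pos: [515.7, 159.3, 10.1]
tcp_rot: [-178.6, 0.2, 98.7]
ft_force: [-15.9, -3.5, 28.2]
finger_gap: 23.3
24.62 [515.7 159.3  10.1] [-178.6    0.2   98.7] F [-15.9  -3.5  28.2] gap 23.3 case xy [  2.1 -16.1]
```

```bash
python3 -m pendant '[[[0,0,0,0],[0,0,0,0],[0,0,0,0],[0,0,0,0],[0,0,0,0],[0,0,0,0],[0,0,0,0],[0,0,0,0],[0,0,0,0],[0,0,0,0]]]' && python3 -c "
from h import *
st()" && python3 -m pendant '[[[0,0,0,0],[0,0,0,0],[0,0,0,0],[0,0,0,0],[0,0,0,0],[0,0,-0.1,0],[0,0,-0.2,0],[0,0,-0.4,0],[0,0,-0.5,0],[0,0,-0.6,0]]]' 0.06 20 && python3 -c "
from h import *
st()"
```

```text
time: 25.45
tool_pos: [516.1, 159.5, 10.4]
tcp_rot: [-178.6, 0.2, 98.7]
ft_force: [-1.4, 0.1, 3.3]
finger_gap: 23.4
25.45 [516.1 159.5  10.4] [-178.6    0.2   98.7] F [-1.4  0.1  3.3] gap 23.4 case xy [  2.5 -16. ]
time: 26.28
tool_pos: [514.4, 159.1, 45.3]
tcp_rot: [-178.3, 0.2, 98.7]
ft_force: [-0.8, 0.2, 0.0]
finger_gap: 45.3
26.28 [514.4 159.1  45.3] [-178.3    0.2   98.7] F [-0.8  0.2  0. ] gap 45.3 case xy [  0.8 -16.2]
```

```bash
python3 -m pendant '[[[0,0,-0.8,0],[0,0,-0.9,0],[0,0,-0.9,0],[0.3,0,-0.7,0],[0.6,0,-0.2,0],[0.7,0,0,0],[0.7,0,0,0],[0.7,0,0,0],[0.7,0,0,0],[0.7,0,0,0]]]' && python3 -c "
from h import *
st();to(*c2w(0,105),100,98.2)
import cv2
from bench import snapshot
a=snapshot('scene')[:,:,::-1];cv2.imwrite('pics/s6.png',cv2.resize(a[180:290,320:440],None,fx=6,fy=5.4,interpolation=2))
a=snapshot('top')[:,:,::-1];cv2.imwrite('pics/t6.png',cv2.resize(a[180:260,310:440],None,fx=6,fy=6,interpolation=2))"
```

```text
time: 27.12
tool_pos: [508.0, 251.9, 134.4]
tcp_rot: [-179.3, 0.1, 98.4]
ft_force: [-0.6, -0.4, 0.5]
finger_gap: 45.6
27.12 [508.  251.9 134.4] [-1.793e+02  1.000e-01  9.840e+01] F [-0.6 -0.4  0.5] gap 45.6 case xy [ 7.7 76.6]
now shift units [ 1.42 -0.36  1.72]
after shift units [ 1.42 -0.36  1.72]
turn units 0.05 pose [508.  251.9 134.4] [-1.793e+02  1.000e-01  9.840e+01]
```

View pics/s6.png

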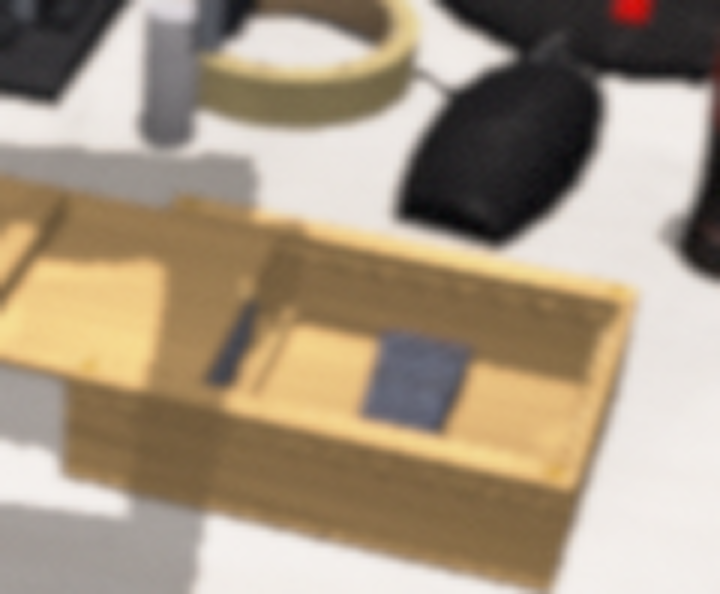

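View pics/t6.png

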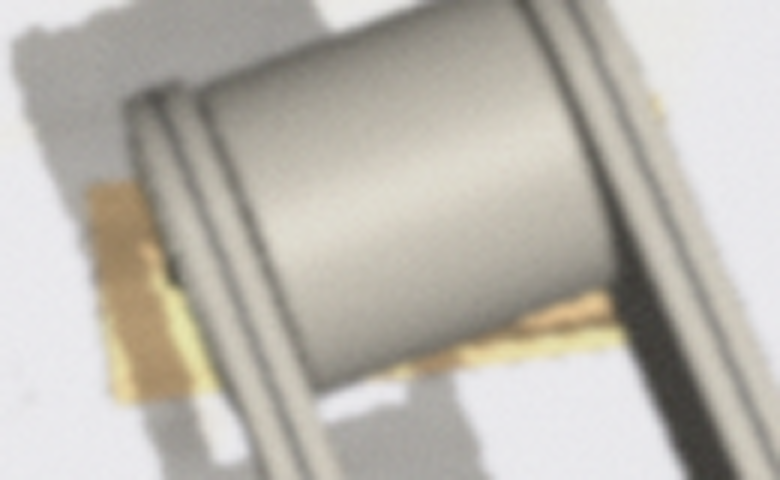

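```bash
python3 -m pendant '[[[0.4,-0.1,0,0],[0.4,-0.1,0.1,0],[0.3,-0.1,0.3,0],[0.15,-0.05,0.5,0],[0,0,0.5,0],[0,0,0.4,0],[0,0,0.2,0],[0,0,0,0],[0,0,0,0],[0,0,0,0]]]' -0.4 20 && python3 -c "
from h import *
st();to(*c2w(0,105),47.5,98.2)"
```

```text
time: 28.05
tool_pos: [493.4, 277.2, 87.9]
tcp_rot: [-179.0, 0.2, 98.5]
ft_force: [0.1, 1.0, 0.6]
finger_gap: 25.8
28.05 [493.4 277.2  87.9] [-179.     0.2   98.5] F [0.1 1.  0.6] gap 25.8 case xy [ -3.1 103.7]
now shift units [0.07 0.19 2.02]
after shift units [0.07 0.19 2.02]
turn units 0.07 pose [493.4 277.2  87.9] [-179.     0.2   98.5]
```

```bash
python3 -m pendant '[[[0.05,0.1,0.2,0],[0,0.05,0.3,0],[0,0,0.3,0],[0,0,0.3,0],[0,0,0.3,0],[0,0,0.3,0],[0,0,0.2,0],[0,0,0,0],[0,0,0,0],[0,0,0,0]]]' && python3 -c "
from h import *
st()"
```

```text
time: 28.88
tool_pos: [496.7, 278.2, 46.2]
tcp_rot: [-179.1, 0.2, 98.5]
ft_force: [0.0, -0.5, -0.1]
finger_gap: 25.7
28.88 [496.7 278.2  46.2] [-179.1    0.2   98.5] F [ 0.  -0.5 -0.1] gap 25.7 case xy [  0.3 104.2]
```

```bash
python3 -m pendant '[[[-0.25,0,0,0],[-0.25,0,0,0],[-0.25,0,0,0],[-0.25,0,0,0],[-0.25,0,0,0],[-0.25,0,0,0],[-0.25,0,0,0],[-0.25,0,0,0],[-0.25,0,0,0],[-0.25,0,0,0]]]' && python3 -c "
from h import *
st()"
```

```text
time: 29.72
tool_pos: [505.0, 225.0, 47.5]
tcp_rot: [-179.2, 0.1, 98.5]
ft_force: [-1.8, 2.3, -1.9]
finger_gap: 25.6
29.72 [505.  225.   47.5] [-1.792e+02  1.000e-01  9.850e+01] F [-1.8  2.3 -1.9] gap 25.6 case xy [ 0.9 50.4]
```

```bash
python3 -m pendant '[[[-0.2,0,0,0],[-0.2,0,0,0],[-0.2,0,0,0],[-0.2,0,0,0],[-0.2,0,0,0],[-0.2,0,0,0],[-0.15,0,0,0],[-0.1,0,0,0],[-0.1,0,0,0],[0,0,0,0]]]' && python3 -c "
from h import *
st()"
```

```text
time: 30.55
tool_pos: [510.2, 189.8, 47.5]
tcp_rot: [-179.2, 0.1, 98.4]
ft_force: [-0.4, 0.2, -0.8]
finger_gap: 25.5
30.55 [510.2 189.8  47.5] [-1.792e+02  1.000e-01  9.840e+01] F [-0.4  0.2 -0.8] gap 25.5 case xy [ 1.  14.8]
```

```bash
python3 -m pendant '[[[-0.1,0,0,0],[-0.1,0,0,0],[-0.1,0,0,0],[-0.1,0,0,0],[-0.1,0,0,0],[-0.1,0,0,0],[-0.1,0,0,0],[-0.1,0,0,0],[-0.1,0,0,0],[-0.1,0,0,0]]]' && python3 -c "
from h import *
st()"
```

```text
time: 31.38
tool_pos: [512.5, 174.3, 47.6]
tcp_rot: [-179.2, -0.5, 98.5]
ft_force: [-1.7, 13.2, -3.1]
finger_gap: 25.9
31.38 [512.5 174.3  47.6] [-179.2   -0.5   98.5] F [-1.7 13.2 -3.1] gap 25.9 case xy [ 1.1 -0.9]
```

```bash
python3 -m pendant '[[[-0.1,0,0,0],[-0.1,0,0,0],[-0.1,0,0,0],[-0.1,0,0,0],[-0.1,0,0,0],[-0.1,0,0,0],[-0.1,0,0,0],[-0.1,0,0,0],[-0.1,0,0,0],[-0.1,0,0,0]]]' && python3 -c "
from h import *
st()"
```

```text
time: 32.22
tool_pos: [512.6, 174.2, 47.1]
tcp_rot: [-179.4, -2.4, 98.7]
ft_force: [-1.1, 11.5, -3.0]
finger_gap: 25.4
32.22 [512.6 174.2  47.1] [-179.4   -2.4   98.7] F [-1.1 11.5 -3. ] gap 25.4 case xy [ 1.1 -1. ]
```

```bash
python3 -m pendant '[[[-0.13,0,0,0],[-0.13,0,0,0],[-0.14,0,0,0],[-0.14,0,0,0],[-0.15,0,0,0],[-0.15,0,0,0],[-0.15,0,0,0],[-0.15,0,0,0],[-0.15,0,0,0],[-0.15,0,0,0]]]' && python3 -c "
from h import *
st()"
```

```text
time: 33.05
tool_pos: [513.7, 166.8, 46.7]
tcp_rot: [-179.6, -4.6, 98.8]
ft_force: [-1.5, 19.3, -2.1]
finger_gap: 25.9
33.05 [513.7 166.8  46.7] [-179.6   -4.6   98.8] F [-1.5 19.3 -2.1] gap 25.9 case xy [ 1.2 -8.5]
```

```bash
python3 -m pendant '[[[0.1,0,0,0],[0.12,0,0,0],[0.12,0,0,0],[0.12,0,0,0],[0.12,0,0,0],[0.1,0,0,0],[0.08,0,0,0],[0.05,0,0,0],[0,0,0,0],[0,0,0,0]]]' && python3 -c "
from h import *
st()"
```

```text
time: 33.88
tool_pos: [512.1, 181.5, 48.5]
tcp_rot: [-179.6, -4.5, 98.8]
ft_force: [0.2, -0.5, -0.0]
finger_gap: 25.3
33.88 [512.1 181.5  48.5] [-179.6   -4.5   98.8] F [ 0.2 -0.5 -0. ] gap 25.3 case xy [1.7 6.3]
```

```bash
python3 -m pendant '[[[0.06,0,0,0],[0.06,0,0,0],[0.06,0,0,0],[0.06,0,0,0],[0.06,0,0,0],[0.06,0,0,0],[0.07,0,0,0],[0.07,0,0,0],[0.07,0,0,0],[0.07,0,0,0]]]' && python3 -c "
from h import *
st()"
```

```text
time: 34.72
tool_pos: [511.2, 187.6, 48.5]
tcp_rot: [-179.6, -3.8, 98.7]
ft_force: [2.0, -8.1, -0.7]
finger_gap: 25.8
34.72 [511.2 187.6  48.5] [-179.6   -3.8   98.7] F [ 2.  -8.1 -0.7] gap 25.8 case xy [ 1.7 12.5]
```

```bash
python3 -m pendant '[[[0.07,0,0,0],[0.07,0,0,0],[0.07,0,0,0],[0.07,0,0,0],[0.07,0,0,0],[0.07,0,0,0],[0.07,0,0,0],[0.07,0,0,0],[0.07,0,0,0],[0.07,0,0,0]]]' && python3 -c "
from h import *
st()" && python3 -m pendant '[[[-0.1,0,0,0],[-0.12,0,0,0],[-0.12,0,0,0],[-0.12,0,0,0],[-0.12,0,0,0],[-0.12,0,0,0],[-0.1,0,0,0],[-0.1,0,0,0],[-0.1,0,0,0],[-0.1,0,0,0]]]' && python3 -c "
from h import *
st()"
```

```text
time: 35.55
tool_pos: [511.2, 188.0, 48.2]
tcp_rot: [-179.5, -2.4, 98.5]
ft_force: [0.8, -8.8, 0.9]
finger_gap: 25.6
35.55 [511.2 188.   48.2] [-179.5   -2.4   98.5] F [ 0.8 -8.8  0.9] gap 25.6 case xy [ 1.7 12.8]
time: 36.38
tool_pos: [514.3, 166.9, 47.6]
tcp_rot: [-179.5, -2.7, 98.6]
ft_force: [-2.8, 13.5, 0.1]
finger_gap: 25.7
36.38 [514.3 166.9  47.6] [-179.5   -2.7   98.6] F [-2.8 13.5  0.1] gap 25.7 case xy [ 1.8 -8.5]
```

```bash
python3 -m pendant '[[[0.2,0,0,0],[0.12,0,0,0],[0,0,-0.2,0],[0,0,-0.5,0],[0,0,-0.8,0],[0,0,-0.9,0],[0,0,-0.9,0],[0,0,-0.9,0],[0,0,-0.6,0],[0,0,0,0]]]' && python3 -c "
from h import *
st()" && python3 -m pendant '[[[0.3,-0.3,0,0],[0.4,-0.5,-0.3,0],[0.5,-0.6,-0.3,0],[0.5,-0.6,-0.3,0],[0.5,-0.6,-0.3,0],[0.5,-0.6,-0.3,0],[0.5,-0.6,0,0],[0.5,-0.6,0,0],[0.2,-0.3,0,0],[0,0,0,0]]]' && python3 -c "
from h import *
st()
import cv2
from bench import snapshot
a=snapshot('scene')[:,:,::-1];cv2.imwrite('pics/s7.png',a)
cv2.imwrite('pics/s7z.png',cv2.resize(a[205:295,320:440],None,fx=6,fy=6,interpolation=2))
a=snapshot('top')[:,:,::-1];cv2.imwrite('pics/t7.png',a)"
```

```text
time: 37.22
tool_pos: [514.3, 167.6, 151.8]
tcp_rot: [-179.4, -2.5, 98.6]
ft_force: [-0.9, 0.9, 0.0]
finger_gap: 25.8
37.22 [514.3 167.6 151.8] [-179.4   -2.5   98.6] F [-0.9  0.9  0. ] gap 25.8 case xy [ 1.9 -7.8]
time: 38.05
tool_pos: [399.5, 231.8, 182.1]
tcp_rot: [-179.0, -2.4, 98.5]
ft_force: [0.3, 0.7, -0.9]
finger_gap: 25.6
38.05 [399.5 231.8 182.1] [-179.    -2.4   98.5] F [ 0.3  0.7 -0.9] gap 25.6 case xy [-102.5   72.2]
```

View pics/s7.png

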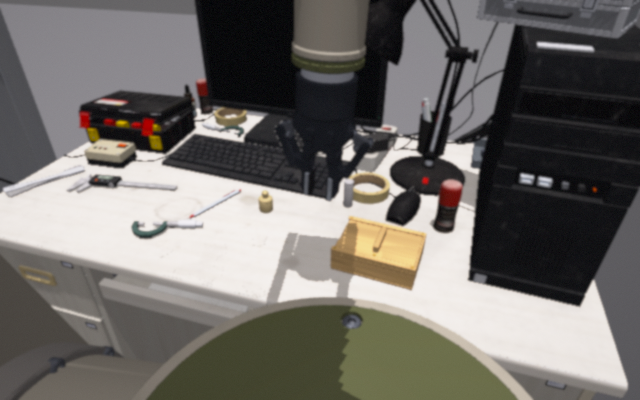

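View pics/s7z.png

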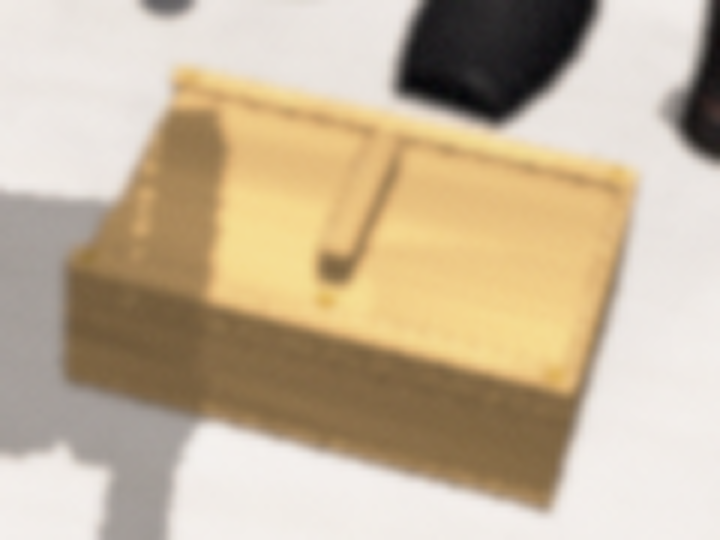

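View pics/t7.png

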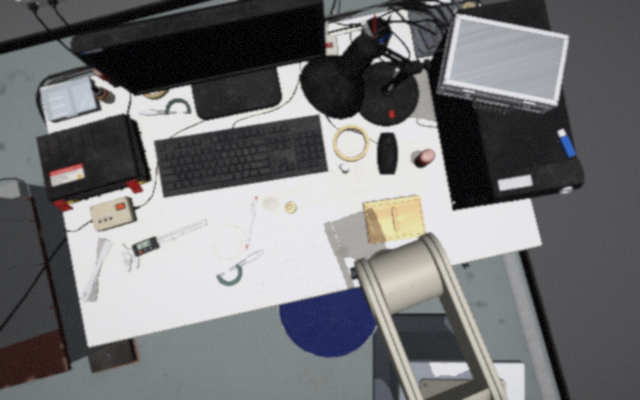

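```bash
python3 -c "
from bench import *
print(hand_in())"
```

```text
the job is handed in; nothing more can be done
None
```

I carried out the whole task in the order you asked and handed it in at about 38 s, with the case shut and the catch holding. No verdict came back.

- **Opening:** I slid the cover back to its end stop, pressing it there with about 10 N.
- **Insert:** I laid it flat, teeth up, across the middle of the empty bay beside its twin. I pressed it onto the floor before letting go, so it was not dropped, and the scene picture showed it lying flat. That press reached about 28 N, more than it needed.
- **Closing:** I pushed the cover past its catch to the stop. It stalled at the catch at 11–13 N and went over when I pushed a little harder. The force against the stop reached 19 N.
- **Tug:** I pulled the opening way at 8.1 to 8.8 N for just under a second. The rib held where it had first stuck when latched, so the catch held. I then pushed the cover back to the stop, where it read the same position as before.

**Last checks:** The pictures showed the cover against its stop and the robot well clear of everything. The pen, weight, roller, tape and glue looked unmoved.

**What disagreed:**
- The two cameras put the case about 3 mm apart, so I worked from an average and from touch.
- With the insert gripped, the fingers read 23 mm instead of the 28 mm width given. The hold was firm all the same.
- Pushing tilted the tool a few degrees. I straightened it once, before the grasp, by pressing the closed fingers against the inside of the case's end wall at about 16 N.

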